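# Make up a gift box of four stone candles

## Robot

A 7-joint arm with a two-finger parallel gripper is mounted at the origin on the work surface. World frame = base frame: x ahead of the robot, y to its left, z up, the work surface at z = 0. Lengths are in m, angles in degrees, forces in N, time in s.
With the tool pointing down it reaches from about 0.425 to 0.875 m from the base axis. Payload 9.9 kg.
Tool frame: the origin (TCP) lies between the finger pads; the fingertips stand arm.tcp_to_tips ahead of it and the grasp point (between the pads) lies 8 mm behind it (arm.tcp_to_tips is the distance from the TCP to the fingertips, in m); z points along the fingers, y is the line along which they close (so a half turn about z gives the same grasp; the last joint's range is limited). The gripper opens to 85 mm and grips with 20 to 120 N. Pads are 22 mm wide; open, the fingers measure 114 mm over their backs; the gripper's body (76 mm by 85 mm) begins 54 mm behind the grasp point. The pads swing forward as they close: fully open they stand 13 mm farther back than shut.
Start: joints at [65.558, 32.985, 1.427, 82.34, -0.859, 64.687, -3.237], TCP at [0.227, -0.636, 0.242] pointing down, gripper open.
Joint ranges: [-157.87, 157.87], [-19.46, 123.44], [-87.15, 90], [11.01, 140.99], [-62.26, 242.26], [9.8, 113.94], [-161.44, 161.44]. Speed limits (degrees/s): [127.2, 127.2, 172.46, 172.46, 180, 180, 180].

## Interface

Orientations are given as [roll, pitch, yaw] about the fixed x, y, z axes, in that order (R = Rz(yaw) Ry(pitch) Rx(roll)).
In Python, from cell import arm, imaging gives the robot as it stands.
- The arm moves only by the tool arm_command, never from a script. Its argument "motion" is a list that holds one entry, the list of rows, each a list of 7 numbers: the closure, from -1 (fully open) to 1 (shut), then the shift along the world's x, y, z scaled (see below), then the turn, a rotation vector about the world's x, y, z scaled (see below). A call has exactly 5 rows; each row is the pose to reach, as a shift and turn from the pose commanded when the call began; what a row does not reach only later rows make up. The controller multiplies each number of a shift by 250 mm and each number of a turn by 90 degrees. A row lasts 1/12 s, in which the tool goes at most 41.7 mm and 7.16 degrees, less where a joint would pass 70% of its speed; a pose out of reach is approached as far as the arm can. A call with a number of a shift or a turn outside -1 to 1 is refused whole. A call with a gripper value outside its range is refused whole. The fingers move at their own pace and stop on an object; "squeeze" is the grip in N (left out, the last holds). Time passes only in rows, so rows that repeat a pose let the fingers close, or fill a call up. It gives the time, the measured TCP pose, the force, the opening and the grip force at its end, in the units of the state.
- arm.sense(): the state, without advancing time (a new reading comes with each control period).
- imaging.grab_frame(name): name is "scene" or "top" or "wrist"; returns a dict with "image" (480x640x3 uint8, blue, green, red), "camera_matrix" (3x3 intrinsics, pixels), "k1" (the pictures are not rectified: a ray, as slopes to the right and down, at radius r is drawn at 1 + k1 r^2 times it, then the intrinsics apply), "pose" (4x4, takes a point from camera to world coordinates). Camera axes: x right, y up, looking along -z (the intrinsics and any distortion apply to the point x, -y, -z); pixel columns grow to the right and rows downward; lengths in m; the calibration is good to about 2 mm. A picture is of the moment at which its call begins. There is no depth.
- arm.finish_job(): hands the job in; it is judged then, once.
The state is a dict: "clock": time; "joints": joint angles; "joint_vel": joint speeds; "joint_torque": joint torques, N m; "ee_pos": TCP position; "tool_rot": TCP orientation; "ft_force": force on the tool from outside, world axes, zero at the start; "wrist_torque": the same for the moment, N m; "gripper_width": finger opening in m; "grasp_force": force on a finger pad.
Only numpy, scipy, OpenCV 4.12 (cv2) and the standard library are available. Lean on these libraries where they do the work, as an engineer would, in place of code of your own. Each camera call takes 0.05 s, during which the arm holds its last target. There are 200 camera calls.

## Task

Make up the gift box: its open candle bay must hold exactly two black and two cream goblet candles, counting the one that already stands in it, all upright; set each one down gently on the bay's floor, without dropping it, then slide the dark wooden cover fully home over the bay. Leave the two candles that are not needed standing on the grey mat, and do not disturb the three other things on the table.

Things in the scene. Friction and masses are not known exactly. Their poses are not given: they have to be found in the camera images.
- box: fixed plywood box, two bays along its x. Walls 8 mm thick, tops 84 mm above the table, floor 8 mm thick. Origin: on the table under the centre of the candle bay, the bay nearer the robot: 120 mm (x) by 300 mm (y) inside, 76 mm deep, fits four candles in a row along y. x points away from the robot, to an equal second bay under the open cover (packing goods, not for candles)
- cover (a joint): dark wooden cover sliding along the box's x on top of its walls, 128 (x) by 306 (y) by 8 mm, its top 92 mm above the table. In m: 0 = closed over the candle bay, grows as it moves to the box's +x, 0.14 = open end stop; starts at 0.122 to 0.138 (then overhangs the candle bay by 2 mm at most). Stays where left; about 1.5 N moves it
- cover_grip (a point): pinch point on the cover's upright brass bar handle: bar 14 mm thick (box x), 70 mm long (box y), 25 mm tall on top of the cover, its top 117 mm above the table; the point is in its middle, 9 mm below its top, and lies over the centre of the candle bay when the cover is closed. Axes as the box's
- mat: fixed grey felt board, 200 mm (x) by 270 mm (y), 8 mm thick; candles stand on it in two rows along its y, rows about 130 mm apart, neighbours in a row at least 70 mm apart, centre to centre. Origin: centre of its underside on the table; x away from the robot
- black1: candle of black, brown-veined stone, about 180 g: foot 42 mm across, 8 mm high; thin stem; straight round cup 42 mm across from 28 mm above the underside to the flat top at 70 mm, disc of white wax, 23 mm across, in the top. Origin: centre of underside; z up. At the start one of the six candles, of either colour, stands in the candle bay, five on the mat
- black2: candle of black, brown-veined stone, about 180 g: foot 42 mm across, 8 mm high; thin stem; straight round cup 42 mm across from 28 mm above the underside to the flat top at 70 mm, disc of white wax, 23 mm across, in the top. Origin: centre of underside; z up. At the start one of the six candles, of either colour, stands in the candle bay, five on the mat
- black3: candle of black, brown-veined stone, about 180 g: foot 42 mm across, 8 mm high; thin stem; straight round cup 42 mm across from 28 mm above the underside to the flat top at 70 mm, disc of white wax, 23 mm across, in the top. Origin: centre of underside; z up. At the start one of the six candles, of either colour, stands in the candle bay, five on the mat
- cream1: candle of cream to honey-coloured, pale-veined stone, about 180 g: foot 42 mm across, 8 mm high; thin stem; straight round cup 42 mm across from 28 mm above the underside to the flat top at 70 mm, disc of white wax, 23 mm across, in the top. Origin: centre of underside; z up. At the start one of the six candles, of either colour, stands in the candle bay, five on the mat
- cream2: candle of cream to honey-coloured, pale-veined stone, about 180 g: foot 42 mm across, 8 mm high; thin stem; straight round cup 42 mm across from 28 mm above the underside to the flat top at 70 mm, disc of white wax, 23 mm across, in the top. Origin: centre of underside; z up. At the start one of the six candles, of either colour, stands in the candle bay, five on the mat
- cream3: candle of cream to honey-coloured, pale-veined stone, about 180 g: foot 42 mm across, 8 mm high; thin stem; straight round cup 42 mm across from 28 mm above the underside to the flat top at 70 mm, disc of white wax, 23 mm across, in the top. Origin: centre of underside; z up. At the start one of the six candles, of either colour, stands in the candle bay, five on the mat
- big_goblet: bystander: large dark brown goblet candle, 74 mm across, 123 mm tall; origin at the centre of its underside
- amber_jar: bystander: amber glass jar with wooden cap, 64 mm across, 85 mm tall; origin at the centre of its underside
- pillar: bystander: terracotta cylinder, 60 mm across, 70 mm tall; origin at the centre of its underside
Mind the look-alikes: they are no part of the job. Leave any green or turquoise look-alike of the black2 alone.

How it is judged:
By the outcome, as a careful person would: the job done as asked, in the order asked, and still so for the second after the job is handed in, with the robot touching nothing.
It also fails if it takes over 72 s, if anything falls off the work surface, if the arm or the gripper's body presses on something with over 40 N, if the wrist force passes 120 N, or if a joint passes its speed limit or range.

## Working session

There is one attempt and no reset: what is moved stays moved. The work goes in short steps, Python scripts to look and compute and a tool call to move; the robot and the scene stay as the last step left them, time stands still between calls to the robot, and variables do not carry over. Pictures are saved under pics/ and viewed, at most 10 in all, crops included, and the job is handed in when it is done.

Besides the shell and the picture viewer there is one more tool, called after "Emit:" by a JSON object that holds its "op" and its "data", one argument or row to a line. arm_command: Moves the arm, as the interface text tells. Its arguments: {"type":"object","properties":{"motion":{"type":"array","items":{"type":"array","items":{"type":"array","items":{"type":"number"}}}},"squeeze":{"type":"number"}},"required":["motion"]}

```bash
ls; mkdir -p pics; python3 - <<'E'
from cell import arm, imaging
import cv2,numpy as np
s=arm.sense();print(s, arm.tcp_to_tips)
for n in ["scene","top"]:
    f=imaging.grab_frame(n);cv2.imwrite(f"pics/{n}0.png",f["image"]);np.savez(f"pics/{n}0.npz",**f);print(f["camera_matrix"],f["k1"],f["pose"])
E
```

```text
pics
{'clock': 0.0, 'joints': array([65.55905957, 33.03173858,  1.42430206, 82.38535254, -0.8590156 ,
       64.68806434, -3.23864065]), 'joint_vel': array([-0.02866817, -0.03244499, -0.02385326,  0.0720381 ,  0.0479401 ,
       -0.00569469, -0.07429231]), 'joint_torque': array([-1.67818722e-03, -7.65760803e+01,  2.25013107e+00, -2.85976338e+01,
        1.53480330e-02,  1.27253687e-02,  7.22641786e-07]), 'ee_pos': array([ 0.22671862, -0.63532389,  0.24146047]), 'tool_rot': array([-1.79905607e+02,  5.74580965e-03,  1.96395682e+01]), 'ft_force': array([ 1.27897161, -0.06425206,  0.28739674]), 'wrist_torque': array([-0.04095342,  0.00184501, -0.04419225]), 'grasp_force': 0.0, 'gripper_width': 0.08520655902471562} 0.011
[[498.11543553   0.         321.12437073]
 [  0.         498.11543553 242.17412665]
 [  0.           0.           1.        ]] -0.03291062213249003 [[-0.84595199 -0.40266498  0.34960856  1.0364294 ]
 [ 0.53319428 -0.64892192  0.54277454  0.81703692]
 [ 0.00831236  0.64557049  0.76365545  1.18344673]
 [ 0.          0.          0.          1.        ]]
[[469.35459151   0.         319.64161441]
 [  0.         469.35459151 241.54321974]
 [  0.           0.           1.        ]] -0.04856749159485832 [[ 1.74613361e-02  9.93325952e-01 -1.14011647e-01  4.18785341e-01]
 [-9.99844901e-01  1.76093576e-02  2.91234144e-04  7.38892339e-02]
 [ 2.29696231e-03  1.13988879e-01  9.93479370e-01  1.15893340e+00]
 [ 0.00000000e+00  0.00000000e+00  0.00000000e+00  1.00000000e+00]]
```

View pics/top0.png

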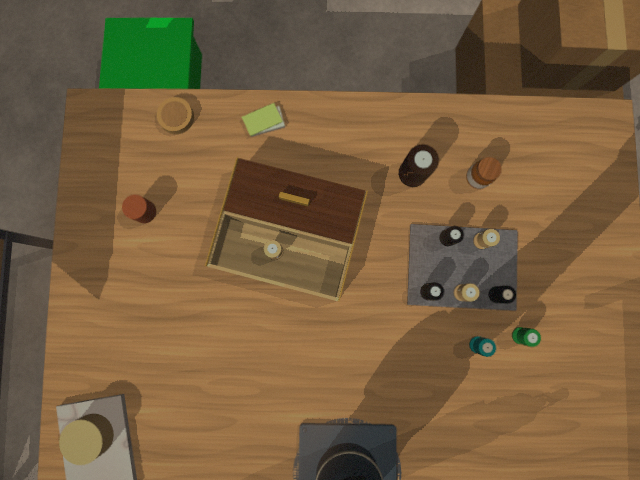

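View pics/scene0.png

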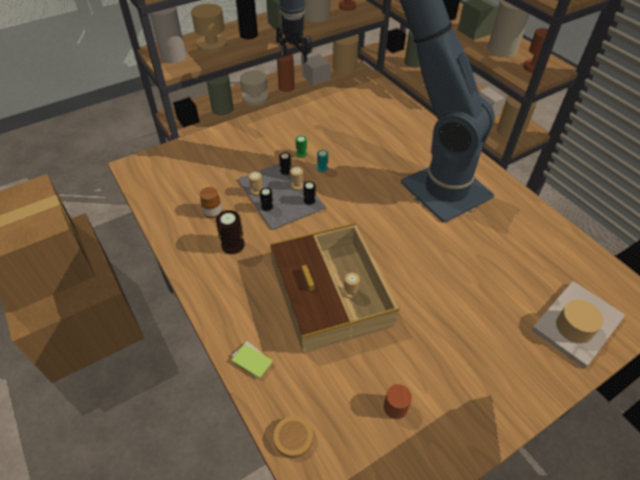

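The top view shows the candle bay, with a cream candle at (272,249). The mat holds black candles at about (452,236), (432,291) and (503,295), and cream ones at (490,239) and (470,293). The green and teal look-alikes stand off the mat. So two black and one cream are needed. Next I measure the wax discs and box edges.

```bash
cat > h.py <<'E'
import numpy as np,cv2
def load(n): return dict(np.load(f"pics/{n}.npz"))
def ray(f,px):
    px=np.array(px,float).reshape(-1,1,2)
    u=cv2.undistortPoints(px,f["camera_matrix"],np.array([float(f["k1"]),0,0,0])).reshape(-1,2)
    d=np.c_[u[:,0],-u[:,1],-np.ones(len(u))]@f["pose"][:3,:3].T
    return f["pose"][:3,3],d
def plane(f,px,z):
    o,d=ray(f,px); return (o+d*((z-o[2])/d[:,2])[:,None])[:,:2]
def proj(f,P):
    P=np.atleast_2d(P);q=(P-f["pose"][:3,3])@f["pose"][:3,:3];x=q[:,0]/-q[:,2];y=-q[:,1]/-q[:,2]
    k=1+f["k1"]*(x*x+y*y);K=f["camera_matrix"];return np.c_[K[0,0]*x*k+K[0,2],K[1,1]*y*k+K[1,2]]
def wax(f,box,vmin=110,smax=70):
    x0,y0,x1,y1=box;im=f["image"][y0:y1,x0:x1];h=cv2.cvtColor(im,cv2.COLOR_BGR2HSV)
    m=((h[...,2]>vmin)&(h[...,1]<smax)).astype(np.uint8)
    n,_,st,c=cv2.connectedComponentsWithStats(m)
    return [(c[i][0]+x0,c[i][1]+y0,st[i][4]) for i in range(1,n) if 20<st[i][4]<150]
E
python3 - <<'E'
from h import *
t=load("top0");s=load("scene0")
for f,n,bs in((t,"top",[(405,220,525,310),(240,220,300,270)]),(s,"scene",[(235,145,330,230),(335,265,370,300)])):
    for b in bs:
        for v,sm in((130,75),):
            for w in wax(f,b,v,sm): print(n,np.round(w,1),plane(f,w[:2],.078).round(4))
im=t["image"]
a=cv2.resize(im[150:305,200:375],None,fx=3.4,fy=3.4,interpolation=cv2.INTER_CUBIC);cv2.imwrite("pics/box.png",a)
b=cv2.resize(im[215:315,400:530],None,fx=6,fy=5.9,interpolation=cv2.INTER_CUBIC);cv2.imwrite("pics/mat.png",b)
E
```

```text
top [455.1 233.9  66. ] [[ 0.5663 -0.2422]]
top [491.2 236.8  78. ] [[ 0.5612 -0.3273]]
top [435.2 291.1  69. ] [[ 0.4329 -0.194 ]]
top [470.4 291.9  82. ] [[ 0.4321 -0.2758]]
top [507.5 294.   55. ] [[ 0.4285 -0.3624]]
top [271.9 248.3  83. ] [[0.5252 0.1838]]
scene [296.3 170.2  26. ] [[ 0.434  -0.2759]]
scene [254.5 175.2  26. ] [[ 0.5626 -0.3273]]
scene [308.9 185.1  30. ] [[ 0.4354 -0.193 ]]
scene [265.1 191.2  28. ] [[ 0.5685 -0.2422]]
scene [351.9 277.9  48. ] [[0.5272 0.1844]]
```

View pics/box.png

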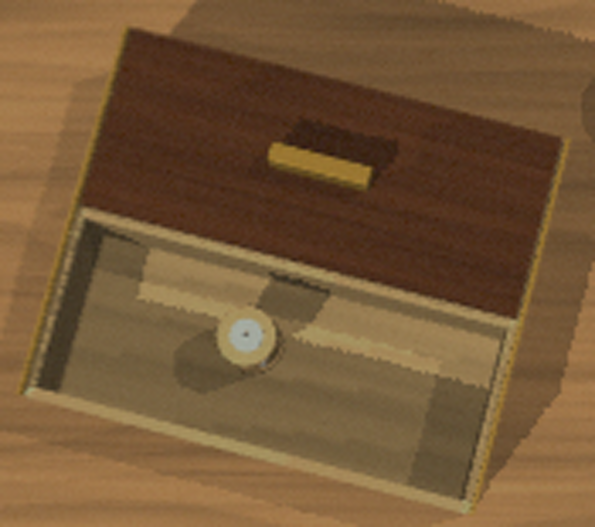

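View pics/mat.png

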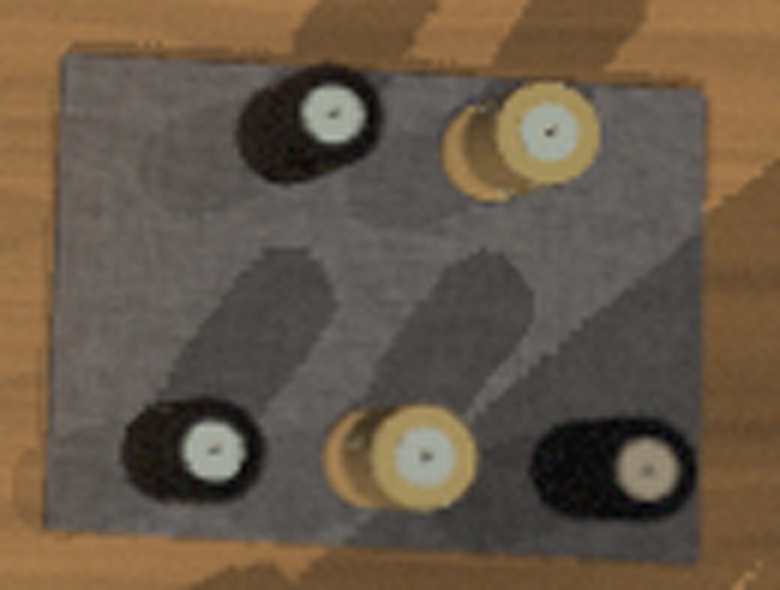

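The box crop shows the near outer rim corners at about (23,393) and (468,511). The handle's top face runs from about (269,150) to (371,172). The mat crop confirms three black and two cream candles.

```bash
python3 - <<'E'
from h import *
t=load("top0");s=load("scene0")
c=lambda p:np.array(p)/3.4+[200,150]-0.35
P=plane(t,c([(23,393),(468,511)]),.084);print(P, np.linalg.norm(P[0]-P[1]))
C=plane(t,c([(127,28),(568,138),(82,208),(517,322)]),.092);print(C)
def ang(a,b): v=a-b; return np.degrees(np.arctan2(-v[0],v[1]))
print(ang(P[0],P[1]),ang(C[0],C[1]),ang(C[2],C[3]))
yaw=np.radians(np.mean([ang(P[0],P[1]),ang(C[0],C[1])]));ex=np.array([np.cos(yaw),np.sin(yaw)]);ey=np.array([-ex[1],ex[0]])
o1=P.mean(0)+ex*.068; cc=C.mean(0)
print("yaw",np.degrees(yaw),"o",o1,"cover c",cc,"rel",(cc-o1)@ex,(cc-o1)@ey)
# handle via colour mask in both views: top face ~ brass
for f,n,b in((t,"top",(265,180,325,215)),(s,"scene",(290,255,325,300))):
    x0,y0,x1,y1=b;h=cv2.cvtColor(f["image"][y0:y1,x0:x1],cv2.COLOR_BGR2HSV)
    m=((h[...,1]>110)&(h[...,2]>100)&(h[...,0]>14)).astype(np.uint8);ys,xs=np.nonzero(m)
    p=[xs.mean()+x0,ys.mean()+y0];q=plane(f,p,.110)[0];print(n,m.sum(),p,q,(q-o1)@ex,(q-o1)@ey)
k=np.array([.526,.184]);print("candle in box",(k-o1)@ex,(k-o1)@ey)
for y in(-.1125,-.0375,.0375,.1125):print(y,o1+ey*y)
# scene check: reproject rim corners and centre bay
for sx,sy in((-.068,-.158),(-.068,.158),(.068,.15),(.068,-.15)):
    w=np.r_[o1+ex*sx+ey*sy,.084];print(proj(t,w)[0].round(1),proj(s,w)[0].round(1))
im=cv2.resize(s["image"][215:355,260:405],None,fx=4,fy=4,interpolation=cv2.INTER_CUBIC)
for sx,sy in((-.068,-.158),(-.068,.158),(-.06,.15),(.06,.15),(.06,-.15),(-.06,-.15)):
    w=np.r_[o1+ex*sx+ey*sy,.084];p=(proj(s,w)[0]+.35-[260,215])*4;cv2.drawMarker(im,tuple(int(v) for v in p),(0,0,255),0,10)
cv2.imwrite("pics/chk.png",im)
E
```

```text
[[0.48274564 0.33271575]
 [0.40915145 0.03108163]] 0.3104822810539364
[[ 7.34998528e-01  2.70550497e-01]
 [ 6.62964633e-01 -3.35214493e-02]
 [ 6.08698170e-01  2.96214673e-01]
 [ 5.36051742e-01  1.23413466e-04]]
-13.711424124013375 -13.32753839781965 -13.78529689903934
yaw -13.519481260916512 o [0.5120643  0.16600192] cover c [0.63567827 0.13334178] rel 0.12782384014822792 -0.0028571692994673638
top 195 [np.float64(293.3076923076923), np.float64(198.0205128205128)] [0.63773527 0.13521474] 0.12938598907148866 -0.0005552330353102534
scene 163 [np.float64(309.5092024539877), np.float64(273.41104294478527)] [0.62988656 0.13038807] 0.12288312442757748 -0.0070829950254801925
candle in box 0.009342029386112397 0.02075718951362115
-0.1125 [0.48576451 0.05661924]
-0.0375 [0.5032977  0.12954103]
0.0375 [0.5208309  0.20246282]
0.1125 [0.5383641 0.2753846]
[338.5 300. ] [355.  223.9]
[205.2 265.2] [398.9 309.2]
[224.7 209.5] [348.9 321. ]
[349.7 241.7] [312.5 236.6]
```

View pics/chk.png

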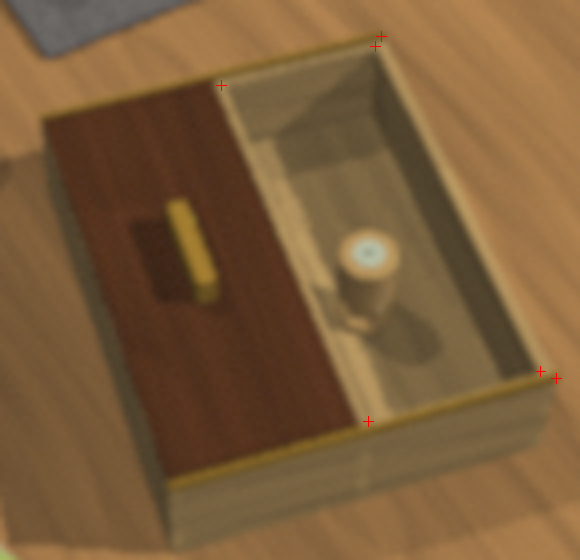

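The reprojected rim marks fit to about 2 mm, so the box pose is good: origin (0.512, 0.166), yaw -13.6°. The free slots are at box y = +0.095, -0.042 and -0.107. I'm moving to the first black candle at (0.567, -0.242).

Emit:
{"op": "arm_command", "data": {
  "motion": [
    [[-0.5,0.0908,0.1048,0,0,0,0.0421],[-0.5,0.1816,0.2096,0,0,0,0.0842],[-0.5,0.2724,0.3144,0,0,0,0.1263],[-0.5,0.3632,0.4192,0,0,0,0.1684],[-0.5,0.454,0.524,0,0,0,0.2104]]
  ],
  "squeeze": 30
}}

```text
clock: 0.52
ee_pos: [0.3411, -0.5032, 0.242]
tool_rot: [-180.0, -0.0, 38.8]
ft_force: [1.2, 0.3, 0.8]
gripper_width: 0.064
grasp_force: 0.0
```

Emit:
{"op": "arm_command", "data": {
  "motion": [
    [[-0.5,0.0908,0.1048,0,0,0,0.0421],[-0.5,0.1816,0.2096,0,0,0,0.0842],[-0.5,0.2724,0.3144,0,0,0,0.1263],[-0.5,0.3632,0.4192,0,0,0,0.1684],[-0.5,0.454,0.524,0,0,0,0.2104]]
  ]
}}

```text
clock: 0.93
ee_pos: [0.4546, -0.3722, 0.2421]
tool_rot: [-180.0, 0.0, 57.7]
ft_force: [1.0, 0.2, -0.5]
gripper_width: 0.0638
grasp_force: 0.0
```

Emit:
{"op": "arm_command", "data": {
  "motion": [
    [[-0.5,0.0908,0.1048,0,0,0,0.0421],[-0.5,0.1816,0.2096,0,0,0,0.0842],[-0.5,0.2724,0.3144,0,0,0,0.1263],[-0.5,0.3632,0.4192,0,0,0,0.1684],[-0.5,0.454,0.524,0,0,0,0.2104]]
  ]
}}

```text
clock: 1.35
ee_pos: [0.5681, -0.2413, 0.242]
tool_rot: [-180.0, -0.0, 76.6]
ft_force: [-0.3, -0.8, 0.1]
gripper_width: 0.0641
grasp_force: 0.0
```

Emit:
{"op": "arm_command", "data": {
  "motion": [
    [[-0.5,-0.003,-0.004,-0.1,0,0,0],[-0.5,-0.003,-0.004,-0.2,0,0,0],[-0.5,-0.003,-0.004,-0.3,0,0,0],[-0.5,-0.003,-0.004,-0.4,0,0,0],[-0.5,-0.003,-0.004,-0.48,0,0,0]]
  ]
}}

```text
clock: 1.77
ee_pos: [0.5658, -0.2434, 0.1201]
tool_rot: [-179.9, -0.0, 76.5]
ft_force: [-0.5, -0.3, 0.2]
gripper_width: 0.064
grasp_force: 0.0
```

Emit:
{"op": "arm_command", "data": {
  "motion": [
    [[-0.5,0,0,-0.07,0,0,0],[-0.5,0,0,-0.14,0,0,0],[-0.5,0,0,-0.2,0,0,0],[-0.5,0,0,-0.25,0,0,0],[-0.5,0,0,-0.28,0,0,0]]
  ]
}}

```text
clock: 2.18
ee_pos: [0.5659, -0.2435, 0.0505]
tool_rot: [-179.9, -0.0, 76.5]
ft_force: [-0.8, -0.7, -0.4]
gripper_width: 0.0641
grasp_force: 0.0
```

Emit:
{"op": "arm_command", "data": {
  "motion": [
    [[-0.4,0,0,0,0,0,0],[-0.2,0,0,0,0,0,0],[0.1,0,0,0,0,0,0],[0.5,0,0,0,0,0,0],[1,0,0,0,0,0,0]]
  ]
}}

```text
clock: 2.6
ee_pos: [0.5671, -0.2439, 0.0531]
tool_rot: [179.9, 0.0, 76.4]
ft_force: [0.3, 0.0, 1.4]
gripper_width: 0.0414
grasp_force: 30.6
```

Emit:
{"op": "arm_command", "data": {
  "motion": [
    [[1,0,0,0,0,0,0],[1,0,0,0,0,0,0],[1,0,0,0.002,0,0,0],[1,0,0,0.005,0,0,0],[1,0,0,0.01,0,0,0]]
  ]
}}

```text
clock: 3.02
ee_pos: [0.5663, -0.2436, 0.0545]
tool_rot: [-180.0, -0.0, 76.4]
ft_force: [0.5, 0.1, -1.5]
gripper_width: 0.0413
grasp_force: 30.5
```

Emit:
{"op": "arm_command", "data": {
  "motion": [
    [[1,0,0,0.04,0,0,0],[1,0,0,0.14,0,0,0],[1,0,0,0.24,0,0,0],[1,0,0,0.34,0,0,0],[1,0,0,0.44,0,0,0]]
  ]
}}

```text
clock: 3.43
ee_pos: [0.5664, -0.2436, 0.1665]
tool_rot: [-180.0, -0.0, 76.5]
ft_force: [0.7, -0.2, -2.2]
gripper_width: 0.0416
grasp_force: 30.8
```

Emit:
{"op": "arm_command", "data": {
  "motion": [
    [[1,-0.006,0.08,0,0,0,0],[1,-0.014,0.22,0,0,0,0],[1,-0.024,0.37,0,0,0,0],[1,-0.034,0.52,0,0,0,0],[1,-0.043,0.67,0,0,0,0]]
  ]
}}

```text
clock: 3.85
ee_pos: [0.5554, -0.0748, 0.1655]
tool_rot: [180.0, -0.0, 76.4]
ft_force: [0.6, 1.1, -1.9]
gripper_width: 0.0416
grasp_force: 31.0
```

Emit:
{"op": "arm_command", "data": {
  "motion": [
    [[1,-0.009,0.134,0,0,0,0],[1,-0.017,0.268,0,0,0,0],[1,-0.026,0.402,0,0,0,0],[1,-0.034,0.536,0,0,0,0],[1,-0.043,0.67,0,0,0,0]]
  ]
}}

```text
clock: 4.27
ee_pos: [0.5448, 0.0928, 0.1655]
tool_rot: [180.0, -0.0, 76.4]
ft_force: [1.2, -0.1, -1.5]
gripper_width: 0.0413
grasp_force: 31.0
```

Emit:
{"op": "arm_command", "data": {
  "motion": [
    [[1,-0.01,0.15,0,0,0,0],[1,-0.02,0.3,0,0,0,0],[1,-0.03,0.45,0,0,0,0],[1,-0.038,0.58,0,0,0,0],[1,-0.043,0.67,0,0,0,0]]
  ]
}}

```text
clock: 4.68
ee_pos: [0.5332, 0.263, 0.1656]
tool_rot: [-180.0, -0.1, 76.6]
ft_force: [0.9, -0.4, -1.3]
gripper_width: 0.0412
grasp_force: 31.0
```

Emit:
{"op": "arm_command", "data": {
  "motion": [
    [[1,0,0,-0.04,0,0,0],[1,0,0,-0.12,0,0,0],[1,0,0,-0.22,0,0,0],[1,0,0,-0.32,0,0,0],[1,0,0,-0.38,0,0,0]]
  ]
}}

```text
clock: 5.1
ee_pos: [0.5335, 0.258, 0.068]
tool_rot: [-179.9, 0.1, 76.5]
ft_force: [-0.0, -1.2, -2.1]
gripper_width: 0.0414
grasp_force: 30.9
```

Emit:
{"op": "arm_command", "data": {
  "motion": [
    [[1,0,0,-0.02,0,0,0],[1,0,0,-0.035,0,0,0],[1,0,0,-0.045,0,0,0],[1,0,0,-0.052,0,0,0],[1,0,0,-0.058,0,0,0]]
  ]
}}

```text
clock: 5.52
ee_pos: [0.535, 0.259, 0.0562]
tool_rot: [179.9, -0.1, 76.4]
ft_force: [-0.8, -0.1, -1.6]
gripper_width: 0.0418
grasp_force: 30.9
```

Emit:
{"op": "arm_command", "data": {
  "motion": [
    [[1,0,0,-0.002,0,0,0],[1,0,0,-0.004,0,0,0],[1,0,0,-0.006,0,0,0],[1,0,0,-0.008,0,0,0],[1,0,0,-0.01,0,0,0]]
  ]
}}

```text
clock: 5.93
ee_pos: [0.5345, 0.2589, 0.0531]
tool_rot: [180.0, -0.0, 76.4]
ft_force: [-3.2, -0.4, 9.6]
gripper_width: 0.0416
grasp_force: 31.7
```

The upward force of about 10 N means the candle is on the floor. I release it, rise, and check.

Emit:
{"op": "arm_command", "data": {
  "motion": [
    [[0.2,0,0,0.002,0,0,0],[-0.1,0,0,0.002,0,0,0],[-0.3,0,0,0.002,0,0,0],[-0.45,0,0,0.002,0,0,0],[-0.5,0,0,0.002,0,0,0]]
  ]
}}

```text
clock: 6.35
ee_pos: [0.5344, 0.2588, 0.0533]
tool_rot: [180.0, -0.0, 76.4]
ft_force: [1.0, 0.5, 0.0]
gripper_width: 0.0638
grasp_force: 0.0
```

Emit:
{"op": "arm_command", "data": {
  "motion": [
    [[-0.5,0,0,0.03,0,0,0],[-0.5,0,0,0.12,0,0,0],[-0.5,0,0,0.22,0,0,0],[-0.5,0,0,0.34,0,0,0],[-0.5,0,0,0.446,0,0,0]]
  ]
}}

```text
clock: 6.77
ee_pos: [0.5343, 0.2588, 0.1668]
tool_rot: [180.0, -0.0, 76.5]
ft_force: [0.3, -0.1, 0.2]
gripper_width: 0.0643
grasp_force: 0.0
```

```bash
python3 - <<'E'
from cell import arm, imaging
from h import *
f=imaging.grab_frame("scene");np.savez("pics/s1.npz",**f)
for b in((235,145,330,230),(310,220,400,320)):
    for w in wax(f,b,130,75):print(np.round(w,1),plane(f,w[:2],.078).round(4))
cv2.imwrite("pics/s1.png",cv2.resize(f["image"][140:360,220:420],None,fx=2.7,fy=2.7,interpolation=cv2.INTER_CUBIC))
E
```

```text
[321.7 152.   42. ] [[ 0.3121 -0.311 ]]
[284.4 155.4  23. ] [[ 0.4303 -0.3623]]
[365.7 299.1  52. ] [[0.5354 0.2611]]
```

View pics/s1.png

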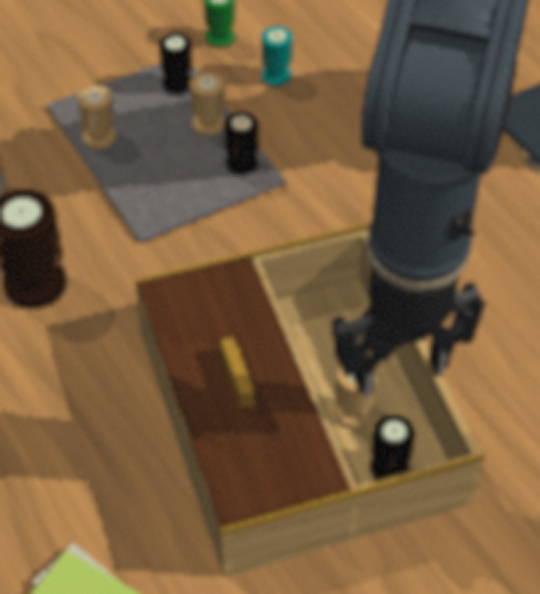

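The picture shows the black candle standing upright in the bay and everything else undisturbed. Next is the second black candle at (0.434, -0.1935).

Emit:
{"op": "arm_command", "data": {
  "motion": [
    [[-0.5,-0.02,-0.09,0,0,0,0],[-0.5,-0.045,-0.2,0,0,0,0],[-0.5,-0.074,-0.33,0,0,0,0],[-0.5,-0.103,-0.465,0,0,0,0],[-0.5,-0.134,-0.603,0,0,0,0]]
  ]
}}

```text
clock: 7.23
ee_pos: [0.5004, 0.107, 0.1652]
tool_rot: [180.0, -0.0, 76.5]
ft_force: [0.2, -0.0, 0.1]
gripper_width: 0.064
grasp_force: 0.0
```

Emit:
{"op": "arm_command", "data": {
  "motion": [
    [[-0.5,-0.027,-0.12,0,0,0,0],[-0.5,-0.054,-0.241,0,0,0,0],[-0.5,-0.08,-0.362,0,0,0,0],[-0.5,-0.107,-0.482,0,0,0,0],[-0.5,-0.134,-0.603,0,0,0,0]]
  ]
}}

```text
clock: 7.65
ee_pos: [0.4669, -0.0441, 0.1653]
tool_rot: [180.0, -0.0, 76.5]
ft_force: [0.7, -0.5, 0.2]
gripper_width: 0.0639
grasp_force: 0.0
```

Emit:
{"op": "arm_command", "data": {
  "motion": [
    [[-0.5,-0.03,-0.135,0,0,0,0],[-0.5,-0.06,-0.27,0,0,0,0],[-0.5,-0.09,-0.4,0,0,0,0],[-0.5,-0.115,-0.52,0,0,0,0],[-0.5,-0.134,-0.603,0,0,0,0]]
  ]
}}

```text
clock: 8.07
ee_pos: [0.4328, -0.1966, 0.1652]
tool_rot: [180.0, 0.1, 76.3]
ft_force: [-0.1, -0.7, 0.4]
gripper_width: 0.0639
grasp_force: 0.0
```

Emit:
{"op": "arm_command", "data": {
  "motion": [
    [[-0.5,0,0,0,0,0,0],[-0.5,0,0,-0.05,0,0,0],[-0.5,0,0,-0.13,0,0,0],[-0.5,0,0,-0.19,0,0,0],[-0.5,0,0,-0.23,0,0,0]]
  ]
}}

```text
clock: 8.48
ee_pos: [0.4337, -0.1928, 0.1065]
tool_rot: [-180.0, -0.0, 76.5]
ft_force: [-0.5, -0.3, 0.2]
gripper_width: 0.064
grasp_force: 0.0
```

Emit:
{"op": "arm_command", "data": {
  "motion": [
    [[-0.5,0,0,-0.06,0,0,0],[-0.5,0,0,-0.12,0,0,0],[-0.5,0,0,-0.17,0,0,0],[-0.5,0,0,-0.205,0,0,0],[-0.5,0,0,-0.22,0,0,0]]
  ]
}}

```text
clock: 8.9
ee_pos: [0.4338, -0.1929, 0.0515]
tool_rot: [-179.9, -0.0, 76.5]
ft_force: [-0.1, 0.6, -0.7]
gripper_width: 0.0639
grasp_force: 0.0
```

Emit:
{"op": "arm_command", "data": {
  "motion": [
    [[-0.4,0,0,0,0,0,0],[-0.2,0,0,0,0,0,0],[0.1,0,0,0,0,0,0],[0.5,0,0,0,0,0,0],[1,0,0,0,0,0,0]]
  ]
}}

```text
clock: 9.32
ee_pos: [0.4343, -0.1935, 0.053]
tool_rot: [179.9, 0.0, 76.4]
ft_force: [-1.3, 1.3, 7.0]
gripper_width: 0.0413
grasp_force: 30.6
```

Emit:
{"op": "arm_command", "data": {
  "motion": [
    [[1,0,0,0,0,0,0],[1,0,0,0,0,0,0],[1,0,0,0.002,0,0,0],[1,0,0,0.005,0,0,0],[1,0,0,0.01,0,0,0]]
  ]
}}

```text
clock: 9.73
ee_pos: [0.4337, -0.1935, 0.0548]
tool_rot: [-180.0, -0.0, 76.4]
ft_force: [0.6, -1.0, -1.9]
gripper_width: 0.0413
grasp_force: 30.5
```

Emit:
{"op": "arm_command", "data": {
  "motion": [
    [[1,0,0,0.04,0,0,0],[1,0,0,0.14,0,0,0],[1,0,0,0.24,0,0,0],[1,0,0,0.34,0,0,0],[1,0,0,0.44,0,0,0]]
  ]
}}

```text
clock: 10.15
ee_pos: [0.4334, -0.1933, 0.1659]
tool_rot: [-180.0, -0.0, 76.4]
ft_force: [1.5, 0.3, -2.2]
gripper_width: 0.0409
grasp_force: 30.8
```

Held. I carry it to the slot at (0.502, 0.125) and lower it.

Emit:
{"op": "arm_command", "data": {
  "motion": [
    [[1,0.02,0.1,0,0,0,0],[1,0.046,0.22,0,0,0,0],[1,0.075,0.355,0,0,0,0],[1,0.105,0.495,0,0,0,0],[1,0.136,0.638,0,0,0,0]]
  ]
}}

```text
clock: 10.57
ee_pos: [0.4677, -0.0329, 0.1649]
tool_rot: [180.0, 0.0, 76.4]
ft_force: [1.3, 0.1, -1.0]
gripper_width: 0.041
grasp_force: 31.0
```

Emit:
{"op": "arm_command", "data": {
  "motion": [
    [[1,0.031,0.145,0,0,0,0],[1,0.062,0.29,0,0,0,0],[1,0.093,0.43,0,0,0,0],[1,0.118,0.555,0,0,0,0],[1,0.136,0.638,0,0,0,0]]
  ]
}}

```text
clock: 10.98
ee_pos: [0.5019, 0.1294, 0.1649]
tool_rot: [-180.0, -0.1, 76.6]
ft_force: [0.3, -0.5, -1.7]
gripper_width: 0.0417
grasp_force: 31.0
```

Emit:
{"op": "arm_command", "data": {
  "motion": [
    [[1,0,0,0,0,0,0],[1,0,0,-0.06,0,0,0],[1,0,0,-0.15,0,0,0],[1,0,0,-0.25,0,0,0],[1,0,0,-0.32,0,0,0]]
  ]
}}

```text
clock: 11.4
ee_pos: [0.5011, 0.1247, 0.0832]
tool_rot: [-179.9, 0.1, 76.4]
ft_force: [0.1, 0.1, -1.4]
gripper_width: 0.0414
grasp_force: 31.0
```

Emit:
{"op": "arm_command", "data": {
  "motion": [
    [[1,0,0,-0.04,0,0,0],[1,0,0,-0.07,0,0,0],[1,0,0,-0.095,0,0,0],[1,0,0,-0.11,0,0,0],[1,0,0,-0.118,0,0,0]]
  ]
}}

```text
clock: 11.82
ee_pos: [0.5022, 0.1255, 0.0554]
tool_rot: [180.0, -0.0, 76.4]
ft_force: [-0.2, 0.3, -1.7]
gripper_width: 0.0411
grasp_force: 31.0
```

Emit:
{"op": "arm_command", "data": {
  "motion": [
    [[1,0,0,-0.002,0,0,0],[1,0,0,-0.004,0,0,0],[1,0,0,-0.006,0,0,0],[1,0,0,-0.008,0,0,0],[1,0,0,-0.01,0,0,0]]
  ]
}}

```text
clock: 12.23
ee_pos: [0.502, 0.1255, 0.053]
tool_rot: [180.0, -0.0, 76.4]
ft_force: [-0.4, -0.4, 2.8]
gripper_width: 0.0413
grasp_force: 31.2
```

Emit:
{"op": "arm_command", "data": {
  "motion": [
    [[0.2,0,0,0,0,0,0],[-0.1,0,0,0,0,0,0],[-0.3,0,0,0,0,0,0],[-0.45,0,0,0,0,0,0],[-0.5,0,0,0,0,0,0]]
  ]
}}

```text
clock: 12.65
ee_pos: [0.5019, 0.1255, 0.0528]
tool_rot: [180.0, -0.0, 76.4]
ft_force: [0.4, 0.3, 0.1]
gripper_width: 0.0641
grasp_force: 0.0
```

Emit:
{"op": "arm_command", "data": {
  "motion": [
    [[-0.5,0,0,0.03,0,0,0],[-0.5,0,0,0.12,0,0,0],[-0.5,0,0,0.22,0,0,0],[-0.5,0,0,0.34,0,0,0],[-0.5,0,0,0.448,0,0,0]]
  ]
}}

```text
clock: 13.07
ee_pos: [0.5016, 0.1256, 0.1667]
tool_rot: [-180.0, -0.0, 76.5]
ft_force: [1.2, 0.8, 0.4]
gripper_width: 0.0637
grasp_force: 0.0
```

Emit:
{"op": "arm_command", "data": {
  "motion": [
    [[-0.5,-0.015,-0.08,0,0,0,0],[-0.5,-0.03,-0.18,0,0,0,0],[-0.5,-0.05,-0.29,0,0,0,0],[-0.5,-0.07,-0.41,0,0,0,0],[-0.5,-0.092,-0.535,0,0,0,0]]
  ]
}}

```text
clock: 13.48
ee_pos: [0.4786, -0.009, 0.1655]
tool_rot: [180.0, -0.0, 76.5]
ft_force: [1.6, 0.7, -1.4]
gripper_width: 0.0641
grasp_force: 0.0
```

Emit:
{"op": "arm_command", "data": {
  "motion": [
    [[-0.5,-0.018,-0.107,0,0,0,0],[-0.5,-0.037,-0.214,0,0,0,0],[-0.5,-0.055,-0.321,0,0,0,0],[-0.5,-0.074,-0.428,0,0,0,0],[-0.5,-0.092,-0.535,0,0,0,0]]
  ]
}}

```text
clock: 13.9
ee_pos: [0.4554, -0.1432, 0.1654]
tool_rot: [180.0, 0.0, 76.4]
ft_force: [0.9, 0.0, 0.6]
gripper_width: 0.0641
grasp_force: 0.0
```

Emit:
{"op": "arm_command", "data": {
  "motion": [
    [[-0.5,-0.022,-0.125,0,0,0,0],[-0.5,-0.043,-0.25,0,0,0,0],[-0.5,-0.063,-0.37,0,0,0,0],[-0.5,-0.08,-0.47,0,0,0,0],[-0.5,-0.092,-0.535,0,0,0,0]]
  ]
}}

```text
clock: 14.32
ee_pos: [0.4318, -0.2788, 0.1653]
tool_rot: [180.0, 0.1, 76.3]
ft_force: [0.1, -0.2, -0.1]
gripper_width: 0.0638
grasp_force: 0.0
```

```bash
python3 - <<'E'
from cell import arm, imaging
from h import *
f=imaging.grab_frame("scene");np.savez("pics/s2.npz",**f)
for b in((235,145,330,230),(310,220,400,320)):
    for w in wax(f,b,120,85):print(np.round(w,1),plane(f,w[:2],.078).round(4))
print(arm.sense()["ee_pos"])
E
```

```text
[322.2 151.9  55. ] [[ 0.3106 -0.3105]]
[296.2 170.3  26. ] [[ 0.4346 -0.2757]]
[254.7 175.1  34. ] [[ 0.5619 -0.3272]]
[347.  259.9  50. ] [[0.5032 0.1255]]
[351.9 277.9  53. ] [[0.5271 0.1843]]
[365.7 299.   54. ] [[0.5352 0.2608]]
[ 0.43112041 -0.28133473  0.16521209]
```

Three candles stand upright in the bay at the expected positions. I pick up the cream one now.

Emit:
{"op": "arm_command", "data": {
  "motion": [
    [[-0.5,0,0,0,0,0,0],[-0.5,0,0,-0.05,0,0,0],[-0.5,0,0,-0.13,0,0,0],[-0.5,0,0,-0.19,0,0,0],[-0.5,0,0,-0.23,0,0,0]]
  ]
}}

```text
clock: 14.78
ee_pos: [0.4328, -0.2743, 0.1064]
tool_rot: [-179.9, -0.1, 76.5]
ft_force: [-0.2, 0.8, 0.2]
gripper_width: 0.0639
grasp_force: 0.0
```

Emit:
{"op": "arm_command", "data": {
  "motion": [
    [[-0.5,0,0,-0.06,0,0,0],[-0.5,0,0,-0.12,0,0,0],[-0.5,0,0,-0.17,0,0,0],[-0.5,0,0,-0.205,0,0,0],[-0.5,0,0,-0.22,0,0,0]]
  ]
}}

```text
clock: 15.2
ee_pos: [0.4329, -0.2748, 0.0515]
tool_rot: [-179.9, -0.0, 76.5]
ft_force: [0.2, 0.6, -1.2]
gripper_width: 0.0641
grasp_force: 0.0
```

Emit:
{"op": "arm_command", "data": {
  "motion": [
    [[-0.4,0,0,0,0,0,0],[-0.2,0,0,0,0,0,0],[0.1,0,0,0,0,0,0],[0.5,0,0,0,0,0,0],[1,0,0,0,0,0,0]]
  ]
}}

```text
clock: 15.62
ee_pos: [0.4333, -0.2759, 0.053]
tool_rot: [179.9, 0.0, 76.4]
ft_force: [-0.8, 1.0, 7.2]
gripper_width: 0.0414
grasp_force: 30.6
```

Emit:
{"op": "arm_command", "data": {
  "motion": [
    [[1,0,0,0,0,0,0],[1,0,0,0,0,0,0],[1,0,0,0.002,0,0,0],[1,0,0,0.005,0,0,0],[1,0,0,0.01,0,0,0]]
  ]
}}

```text
clock: 16.03
ee_pos: [0.4327, -0.2757, 0.0547]
tool_rot: [-180.0, -0.0, 76.4]
ft_force: [-1.0, -0.0, -2.3]
gripper_width: 0.0414
grasp_force: 30.6
```

Emit:
{"op": "arm_command", "data": {
  "motion": [
    [[1,0,0,0.04,0,0,0],[1,0,0,0.14,0,0,0],[1,0,0,0.24,0,0,0],[1,0,0,0.34,0,0,0],[1,0,0,0.44,0,0,0]]
  ]
}}

```text
clock: 16.45
ee_pos: [0.4326, -0.2755, 0.1666]
tool_rot: [-180.0, -0.0, 76.5]
ft_force: [0.2, 0.3, -1.7]
gripper_width: 0.0413
grasp_force: 30.9
```

Emit:
{"op": "arm_command", "data": {
  "motion": [
    [[1,0.017,0.11,0,0,0,0],[1,0.038,0.24,0,0,0,0],[1,0.06,0.38,0,0,0,0],[1,0.084,0.525,0,0,0,0],[1,0.108,0.676,0,0,0,0]]
  ]
}}

```text
clock: 16.87
ee_pos: [0.4597, -0.1056, 0.1656]
tool_rot: [180.0, 0.0, 76.4]
ft_force: [0.5, 0.0, -1.2]
gripper_width: 0.0414
grasp_force: 31.2
```

Emit:
{"op": "arm_command", "data": {
  "motion": [
    [[1,0.024,0.15,0,0,0,0],[1,0.048,0.3,0,0,0,0],[1,0.072,0.45,0,0,0,0],[1,0.094,0.59,0,0,0,0],[1,0.108,0.676,0,0,0,0]]
  ]
}}

```text
clock: 17.28
ee_pos: [0.487, 0.0667, 0.1657]
tool_rot: [180.0, -0.1, 76.7]
ft_force: [-0.6, -0.0, -2.0]
gripper_width: 0.0409
grasp_force: 31.2
```

Emit:
{"op": "arm_command", "data": {
  "motion": [
    [[1,0,0,0,0,0,0],[1,0,0,-0.06,0,0,0],[1,0,0,-0.15,0,0,0],[1,0,0,-0.25,0,0,0],[1,0,0,-0.32,0,0,0]]
  ]
}}

```text
clock: 17.7
ee_pos: [0.4864, 0.0616, 0.0839]
tool_rot: [-180.0, 0.0, 76.4]
ft_force: [0.6, -0.8, -2.2]
gripper_width: 0.0414
grasp_force: 31.1
```

Emit:
{"op": "arm_command", "data": {
  "motion": [
    [[1,0,0,-0.04,0,0,0],[1,0,0,-0.07,0,0,0],[1,0,0,-0.095,0,0,0],[1,0,0,-0.11,0,0,0],[1,0,0,-0.118,0,0,0]]
  ]
}}

```text
clock: 18.12
ee_pos: [0.4871, 0.0621, 0.0553]
tool_rot: [180.0, -0.0, 76.4]
ft_force: [-0.8, 0.3, -2.2]
gripper_width: 0.0411
grasp_force: 31.1
```

Emit:
{"op": "arm_command", "data": {
  "motion": [
    [[1,0,0,-0.002,0,0,0],[1,0,0,-0.004,0,0,0],[1,0,0,-0.006,0,0,0],[1,0,0,-0.008,0,0,0],[1,0,0,-0.01,0,0,0]]
  ]
}}

```text
clock: 18.53
ee_pos: [0.4871, 0.0623, 0.053]
tool_rot: [180.0, -0.0, 76.4]
ft_force: [-0.9, -0.3, 6.2]
gripper_width: 0.0411
grasp_force: 31.9
```

Emit:
{"op": "arm_command", "data": {
  "motion": [
    [[0.2,0,0,0,0,0,0],[-0.1,0,0,0,0,0,0],[-0.3,0,0,0,0,0,0],[-0.45,0,0,0,0,0,0],[-0.5,0,0,0,0,0,0]]
  ]
}}

```text
clock: 18.95
ee_pos: [0.4869, 0.0623, 0.0528]
tool_rot: [180.0, -0.0, 76.5]
ft_force: [-0.7, -1.3, 0.0]
gripper_width: 0.0644
grasp_force: 0.0
```

Emit:
{"op": "arm_command", "data": {
  "motion": [
    [[-0.5,0,0,0.03,0,0,0],[-0.5,0,0,0.12,0,0,0],[-0.5,0,0,0.22,0,0,0],[-0.5,0,0,0.34,0,0,0],[-0.5,0,0,0.448,0,0,0]]
  ]
}}

```text
clock: 19.37
ee_pos: [0.4866, 0.0624, 0.1667]
tool_rot: [-180.0, -0.0, 76.5]
ft_force: [-0.3, -0.8, -0.8]
gripper_width: 0.0641
grasp_force: 0.0
```

Emit:
{"op": "arm_command", "data": {
  "motion": [
    [[-0.5,0.03,0.015,0,0,0,0],[-0.5,0.08,0.04,0,0,0,0],[-0.5,0.15,0.075,0,0,0,0],[-0.5,0.22,0.11,0,0,0,0],[-0.5,0.298,0.148,0,0,0,0]]
  ]
}}

```text
clock: 19.78
ee_pos: [0.5618, 0.0994, 0.1652]
tool_rot: [-180.0, 0.0, 76.4]
ft_force: [0.0, 0.2, -0.4]
gripper_width: 0.0638
grasp_force: 0.0
```

Emit:
{"op": "arm_command", "data": {
  "motion": [
    [[-0.5,0.08,0.04,0,0,0,0],[-0.5,0.16,0.08,0,0,0,0],[-0.5,0.23,0.115,0,0,0,0],[-0.5,0.275,0.137,0,0,0,0],[-0.5,0.298,0.148,0,0,0,0]]
  ]
}}

```text
clock: 20.2
ee_pos: [0.637, 0.1374, 0.1646]
tool_rot: [-180.0, -0.0, 76.5]
ft_force: [0.6, 0.0, 0.5]
gripper_width: 0.0642
grasp_force: 0.0
```

```bash
python3 - <<'E'
from cell import arm, imaging
from h import *
f=imaging.grab_frame("scene");np.savez("pics/s3.npz",**f)
for b in((235,145,330,230),(310,220,400,320)):
    for w in wax(f,b,120,85):print(np.round(w,1),plane(f,w[:2],.078).round(4))
cv2.imwrite("pics/s3.png",cv2.resize(f["image"][140:360,220:420],None,fx=2.7,fy=2.7,interpolation=cv2.INTER_CUBIC))
E
```

```text
[254.5 175.2  24. ] [[ 0.5626 -0.3271]]
[339.  243.2  48. ] [[0.4883 0.062 ]]
[347. 260.  51.] [[0.5034 0.1256]]
[351.9 277.9  52. ] [[0.527  0.1846]]
[365.7 299.   54. ] [[0.5352 0.2608]]
```

View pics/s3.png

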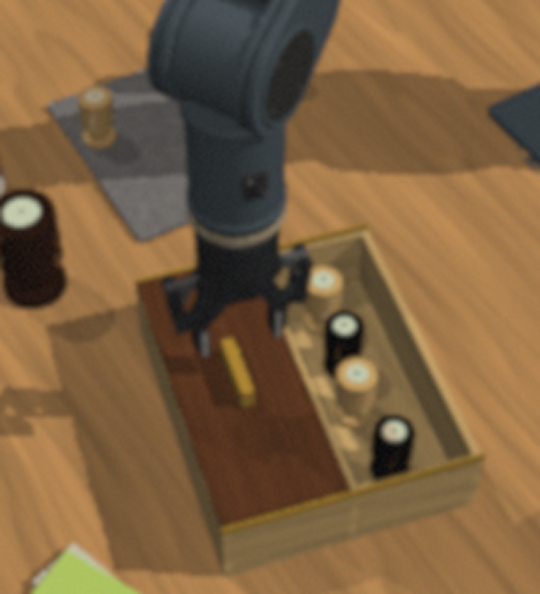

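All four candles stand upright in the bay, two black and two cream, with the gripper above the handle. I lower onto the handle and pinch it.

Emit:
{"op": "arm_command", "data": {
  "motion": [
    [[-0.5,0,0,-0.03,0,0,0],[-0.5,0,0,-0.09,0,0,0],[-0.5,0,0,-0.15,0,0,0],[-0.5,0,0,-0.2,0,0,0],[-0.5,0,0,-0.22,0,0,0]]
  ]
}}

```text
clock: 20.67
ee_pos: [0.6342, 0.1353, 0.1076]
tool_rot: [-179.8, 0.1, 76.4]
ft_force: [0.0, 0.0, -0.4]
gripper_width: 0.0644
grasp_force: 0.0
```

Emit:
{"op": "arm_command", "data": {
  "motion": [
    [[-0.3,0,0,0,0,0,0],[-0.1,0,0,0,0,0,0],[0.1,0,0,0,0,0,0],[0.25,0,0,0,0,0,0],[0.4,0,0,0,0,0,0]]
  ]
}}

```text
clock: 21.08
ee_pos: [0.6362, 0.1363, 0.1105]
tool_rot: [179.9, -0.0, 76.4]
ft_force: [-0.0, 0.3, 0.6]
gripper_width: 0.0262
grasp_force: 0.0
```

Emit:
{"op": "arm_command", "data": {
  "motion": [
    [[0.5,0,0,0,0,0,0],[0.6,0,0,0,0,0,0],[0.7,0,0,0,0,0,0],[0.8,0,0,0,0,0,0],[1,0,0,0,0,0,0]]
  ]
}}

```text
clock: 21.5
ee_pos: [0.6364, 0.1363, 0.1103]
tool_rot: [179.9, -0.0, 76.4]
ft_force: [0.8, -0.2, 6.0]
gripper_width: 0.0129
grasp_force: 30.4
```

Emit:
{"op": "arm_command", "data": {
  "motion": [
    [[1,-0.02,0.005,0,0,0,0],[1,-0.05,0.012,0,0,0,0],[1,-0.085,0.0205,0,0,0,0],[1,-0.12,0.029,0,0,0,0],[1,-0.156,0.0376,0,0,0,0]]
  ]
}}

```text
clock: 21.92
ee_pos: [0.5971, 0.1459, 0.1103]
tool_rot: [179.9, -0.0, 76.4]
ft_force: [2.7, -0.0, 5.1]
gripper_width: 0.0134
grasp_force: 30.4
```

Emit:
{"op": "arm_command", "data": {
  "motion": [
    [[1,-0.031,0.0075,0,0,0,0],[1,-0.062,0.015,0,0,0,0],[1,-0.094,0.0226,0,0,0,0],[1,-0.125,0.03,0,0,0,0],[1,-0.156,0.0376,0,0,0,0]]
  ]
}}

```text
clock: 22.33
ee_pos: [0.558, 0.1554, 0.1103]
tool_rot: [179.9, -0.1, 76.4]
ft_force: [1.5, 0.9, 5.8]
gripper_width: 0.0131
grasp_force: 30.4
```

Emit:
{"op": "arm_command", "data": {
  "motion": [
    [[1,-0.031,0.0075,0,0,0,0],[1,-0.062,0.015,0,0,0,0],[1,-0.094,0.0226,0,0,0,0],[1,-0.118,0.0284,0,0,0,0],[1,-0.136,0.0328,0,0,0,0]]
  ]
}}

```text
clock: 22.75
ee_pos: [0.5237, 0.1639, 0.1103]
tool_rot: [179.9, -0.1, 76.5]
ft_force: [1.9, 0.3, 4.6]
gripper_width: 0.0133
grasp_force: 30.4
```

Emit:
{"op": "arm_command", "data": {
  "motion": [
    [[1,-0.008,0.002,0,0,0,0],[1,-0.016,0.004,0,0,0,0],[1,-0.024,0.006,0,0,0,0],[1,-0.032,0.008,0,0,0,0],[1,-0.04,0.01,0,0,0,0]]
  ]
}}

```text
clock: 23.17
ee_pos: [0.5143, 0.1662, 0.1103]
tool_rot: [179.9, -0.1, 76.5]
ft_force: [1.5, 0.4, 5.7]
gripper_width: 0.0129
grasp_force: 30.5
```

Near the stop now. I creep on until the force rises.

Emit:
{"op": "arm_command", "data": {
  "motion": [
    [[1,-0.004,0.001,0,0,0,0],[1,-0.007,0.002,0,0,0,0],[1,-0.01,0.0025,0,0,0,0],[1,-0.012,0.003,0,0,0,0],[1,-0.014,0.0034,0,0,0,0]]
  ]
}}

```text
clock: 23.58
ee_pos: [0.5109, 0.167, 0.1103]
tool_rot: [179.9, -0.1, 76.4]
ft_force: [4.6, -0.1, 3.8]
gripper_width: 0.0136
grasp_force: 30.2
```

Emit:
{"op": "arm_command", "data": {
  "motion": [
    [[1,-0.001,0,0,0,0,0],[1,-0.002,0,0,0,0,0],[1,-0.003,0.001,0,0,0,0],[1,-0.004,0.001,0,0,0,0],[1,-0.005,0.001,0,0,0,0]]
  ]
}}

```text
clock: 24.0
ee_pos: [0.5109, 0.167, 0.1103]
tool_rot: [179.8, -0.1, 76.4]
ft_force: [8.2, -0.2, 2.4]
gripper_width: 0.0135
grasp_force: 30.1
```

The cover stopped at (0.511, 0.167) and the force is rising, so it is at the end stop. I push slightly more, release, lift and check.

Emit:
{"op": "arm_command", "data": {
  "motion": [
    [[1,-0.002,0,0,0,0,0],[1,-0.003,0.001,0,0,0,0],[1,-0.003,0.001,0,0,0,0],[1,-0.003,0.001,0,0,0,0],[1,-0.003,0.001,0,0,0,0]]
  ]
}}

```text
clock: 24.42
ee_pos: [0.5108, 0.167, 0.1103]
tool_rot: [179.8, -0.1, 76.4]
ft_force: [10.6, -1.8, 0.6]
gripper_width: 0.0131
grasp_force: 30.0
```

Emit:
{"op": "arm_command", "data": {
  "motion": [
    [[0.7,0,0,0,0,0,0],[0.4,0,0,0,0,0,0],[0.1,0,0,0,0,0,0],[-0.2,0,0,0,0,0,0],[-0.3,0,0,0,0,0,0]]
  ]
}}

```text
clock: 24.83
ee_pos: [0.5075, 0.167, 0.1094]
tool_rot: [-179.9, 0.1, 76.5]
ft_force: [0.3, -0.2, 0.3]
gripper_width: 0.0554
grasp_force: 0.0
```

Emit:
{"op": "arm_command", "data": {
  "motion": [
    [[-0.3,0,0,0.03,0,0,0],[-0.3,0,0,0.1,0,0,0],[-0.3,0,0,0.2,0,0,0],[-0.3,0,0,0.32,0,0,0],[-0.3,0,0,0.44,0,0,0]]
  ]
}}

```text
clock: 25.25
ee_pos: [0.5076, 0.1671, 0.2212]
tool_rot: [-179.9, 0.0, 76.5]
ft_force: [0.6, 0.2, 0.2]
gripper_width: 0.0556
grasp_force: 0.0
```

Emit:
{"op": "arm_command", "data": {
  "motion": [
    [[-0.3,-0.05,-0.1,0,0,0,0],[-0.3,-0.1,-0.2,0,0,0,0],[-0.3,-0.15,-0.3,0,0,0,0],[-0.3,-0.18,-0.38,0,0,0,0],[-0.3,-0.2,-0.42,0,0,0,0]]
  ]
}}

```text
clock: 25.67
ee_pos: [0.457, 0.0595, 0.2202]
tool_rot: [-180.0, 0.1, 76.3]
ft_force: [-0.5, 0.3, 0.5]
gripper_width: 0.0556
grasp_force: 0.0
```

```bash
python3 - <<'E'
from cell import arm, imaging
from h import *
f=imaging.grab_frame("scene")
for w in wax(f,(235,145,330,230),120,85):print(np.round(w,1),plane(f,w[:2],.078).round(4))
cv2.imwrite("pics/s4.png",cv2.resize(f["image"][140:360,180:420],None,fx=2.7,fy=2.7,interpolation=cv2.INTER_CUBIC))
E
```

```text
[322.2 151.8  54. ] [[ 0.3103 -0.3106]]
[284.1 155.3  27. ] [[ 0.4305 -0.3635]]
[254.4 175.2  25. ] [[ 0.563 -0.327]]
```

View pics/s4.png

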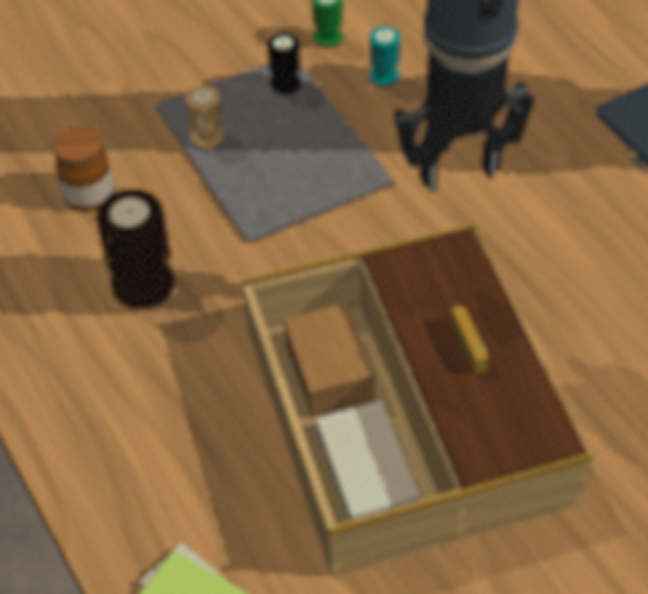

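The picture shows the cover fully home over the candle bay. One cream and one black candle are still on the mat, the bystanders are undisturbed, and the gripper is clear of everything.

```bash
python3 -c "
from cell import arm
print(arm.finish_job())"
```

```text
the job is handed in; nothing more can be done
None
```

The job is handed in at about 26 s of the 72 s allowed: two black and two cream candles stand upright in the bay under the fully closed cover, and the spare black and cream candles are still on the mat.

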